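Turn the slide holder over with the lifter

ROBOT

A 7-joint arm with a two-finger parallel gripper is mounted at the origin on the work surface. World frame = base frame: x ahead of the robot, y to its left, z up, the work surface at z = 0. Lengths are in m, angles in rad, forces in N, time in s.
With the tool pointing down it reaches from about 0.425 to 0.925 m from the base axis. Payload 6.8 kg.
Tool frame: the origin (TCP) lies at the very end of the fingers, on their centre line; the grasp point (between the pads) lies 19 mm behind it; z points along the fingers, y is the line along which they close (so a half turn about z gives the same grasp; the last joint's range is limited). The gripper opens to 85 mm and grips with 20 to 120 N. Pads are 22 mm wide; open, the fingers measure 114 mm over their backs; the gripper's body (76 mm by 85 mm) begins 54 mm behind the grasp point. The pads swing forward as they close: fully open they stand 13 mm farther back than shut.
Start: joints at [-1.403, 0.477, 0.022, 1.555, -0.011, 1.109, -0.083], TCP at [0.184, 0.65, 0.231] pointing down, gripper open.
Joint ranges: [-2.96, 2.96], [-0.34, 2.1], [-1.41, 1.46], [0.24, 2.44], [-1.37, 4.51], [0.17, 1.92], [-2.96, 2.96]. Speed limits (rad/s): [2.39, 2.39, 3.14, 3.14, 3.14, 3.14, 3.14].

INTERFACE

Orientations are given as a unit quaternion [w, x, y, z].
In Python, from station import telemetry, viewer, job, search_frame, cut_out gives the robot as it stands. The module is installed in compiled form; this text tells all that it offers.
- The arm moves only by the shell command python3 -m crank 'ROWS' [FORCE]. ROWS is JSON, a list of rows, each an object with "delta_rot": the turn, a rotation vector about the tool's x, y, z in degrees, a list of three; "xyz": the shift along the tool's x, y, z in m, a list of three; "fingers": the gripper command: -1 is fully open, 1 is shut, values between are in proportion. In form: [{"delta_rot": [ax, ay, az], "xyz": [dx, dy, dz], "fingers": fingers}, ...]. A call has 1 to 10 rows; each row is the pose to reach, as a shift and turn from the pose commanded when the call began, along the tool's axes at that moment; what a row does not reach only later rows make up. A row lasts 1/10 s, in which the tool goes at most 50 mm and 8.59 degrees, less where a joint would pass 70% of its speed; a pose out of reach is approached as far as the arm can. A call with a gripper value outside its range is refused whole. The fingers move at their own pace and stop on an object; FORCE is the grip in N (left out, the last holds). Time passes only in rows, so rows that repeat a pose let the fingers close. It gives the time, the measured TCP pose, the force, the opening and the grip force at its end, in the units of the state.
- telemetry.get_obs(): the state, without advancing time (a new reading comes with each control period).
- viewer.read_camera(name): name is "scene" or "side" or "wrist"; returns a dict with "img" (400x640x3 uint8, red, green, blue), "fx", "fy", "cx", "cy" (pixels), "k1" (the pictures are not rectified: a ray, as slopes to the right and down, at radius r is drawn at 1 + k1 r^2 times it, then the intrinsics apply), "origin" and "rotation" of the camera in the world. Camera axes: x right, y up, looking along -z (the intrinsics and any distortion apply to the point x, -y, -z); pixel columns grow to the right and rows downward; lengths in m; the calibration is good to about 2 mm. A picture is of the moment at which its call begins. There is no depth.
- job.hand_in(): hands the job in; it is judged then, once.
Trained networks look in the newest picture that a camera, given by its name, has taken for a name from the list of things; names that differ only in an ending like _2 or _b are one class to them, and where a whole thing is asked for, a point or a joint stands for the part that bears it (a point fixed in the world has none). Each returns a list of dicts, best first, with "score" (0 to 1); they miss things now and then, are a little off and sometimes report something else, mostly with a low value. They report only what shows in the picture. A call takes as long as a camera call. They do not tell look-alikes from the thing itself.
- search_frame(camera, thing): "pixel" ([column, row] in pixels, amid what is visible of it).
- cut_out(camera, thing): "pixels" (400x640 bool, what is visible of it) and "pixel" ([column, row] in pixels, amid what is visible of it).
The state is a dict: "t": time; "q": joint angles; "joint_vel": joint speeds; "joint_torque": joint torques, N m; "eef_pos": TCP position; "tool_rot": TCP orientation; "contact_force": force on the tool from outside, world axes, zero at the start; "torque": the same for the moment, N m; "gripper_width": opening from 0.0 (shut) to 1.0 (fully open); "grasp_force": force on a finger pad.
Only numpy, scipy, OpenCV 4.12 (cv2) and the standard library are available. Lean on these libraries where they do the work, as an engineer would, in place of code of your own. Each camera call takes 0.05 s, during which the arm holds its last target. There are 200 camera calls.

TASK

The metal slide holder on the wooden two-level stand lies with its slide pockets facing down. Take the lifter by its upright wooden handle, slide its blade under the holder's overhanging edge and tip the holder over the step, so that it comes to lie flat with its pockets up on the stand's upper level; do not touch the holder with the gripper. Then stand the lifter back on the bench on its blade and let go, leaving the loaded holder beside the stand alone.

Things in the scene. Friction and masses are not known exactly. Their poses are not given: they have to be found in the camera images.
- holder_center (a point): Centre of the loose empty grey aluminium slide holder, 80 (x) x 100 (y) x 7 mm, 110 g. One face plain, the other with three slide pockets between low bars. z points out of the plain face: up at first, down when done. Start: on the stand's lower ledge, its x along the stand's; far edge 3 to 6 mm short of the step, near (-x) edge overhanging the ledge by 30 mm, underside 24 mm up.
- lifter_grip (a point): Grip point of the loose lifter (150 g), standing on its steel blade on the bench: on the axis of the upright square wooden handle (20 x 20 mm, top at 120 mm), 90 mm above the blade's underside. z is up the handle. The blade, 3 mm thick and 50 mm wide, points along +x: tip 70 mm ahead of the handle's axis, rear end 15 mm behind it.
- step (a point): Fixed wooden stand, 120 mm wide (y), two flat levels. The point is the middle of the foot of the 4 mm step between them, 24 mm above the bench. +x runs from the lower ledge (x = -54 to 0 mm) over the step to the upper level (x = 0 to 120 mm, 4 mm higher); z up. The step stops the holder's far edge while it is tipped. Under the overhanging edge is only the bench.
- spare_center (a point): Centre of a second, like holder, 80 x 100 x 7 mm, already pockets up with glass slides in it, lying on the bench. To be left alone.
Not all that is in view belongs to the job. Of the things that look like the part that bears lifter_grip, the smaller one is meant. Of the things that look like the part that bears step, take the one that is nearest to the robot's base at the start.

How it is judged:
On the way:
1. the holder is tipped up on the lifter (angle between holder_center's own z axis and vertical between 0.4 and 2.4 rad and contact force between lifter and holder above 0.02 N), for 0.05 s.
At the end, for the whole second after the job is handed in: The holder lies at rest on the stand's upper level, pockets up, flat within 10 degrees, its centre over the upper level (x from 5 to 115 mm past the step, within 55 mm of the stand's middle line); the lifter stands on its blade on the bench, upright within 10 degrees, at rest (angle between holder_center's own z axis and vertical above 2.96 rad and x of holder_center in the frame of step between 0.005 and 0.115 m and y of holder_center in the frame of step between -0.055 and 0.055 m and z of holder_center in the frame of step between 0.002 and 0.016 m and linear speed of each of holder, lifter below 0.02 m/s and angle between lifter_grip's own z axis and vertical below 0.17 rad and height (world z) of lifter_grip between 0.08 and 0.1 m); the robot touches nothing.
It fails at once if the gripper or arm touches the holder (contact force between any of the fingers, the arm and holder above 0.5 N).
It fails at once if the loaded holder beside the stand is moved by more than 15 mm (distance of spare_center from where it was at the start of the episode above 0.015 m).
It also fails if it takes over 42 s, if anything falls off the work surface, if the arm or the gripper's body presses on something with over 40 N, if the wrist force passes 120 N, or if a joint passes its speed limit or range.

## Working session

There is one attempt and no reset: what is moved stays moved. The work goes in short steps, Python scripts to look and compute and a shell command to move; the robot and the scene stay as the last step left them, time stands still between calls to the robot, and variables do not carry over. Pictures are saved under pics/ and viewed, at most 10 in all, crops included, and the job is handed in when it is done.

```bash
mkdir -p pics
cat > h.py <<'E'
import numpy as np, cv2
from station import telemetry, viewer, job, search_frame, cut_out
from scipy.spatial.transform import Rotation as R
def rot(c):
    r=np.array(c["rotation"],float)
    return r if r.shape==(3,3) else R.from_quat(r,scalar_first=True).as_matrix()
def undist(c,px):
    K=np.array([[c["fx"],0,c["cx"]],[0,c["fy"],c["cy"]],[0,0,1]])
    return cv2.undistortPoints(np.array(px,float).reshape(-1,1,2),K,np.array([c["k1"],0,0,0.]))[:,0]
def plane(c,px,z):
    s=undist(c,px); d=np.c_[s[:,0],-s[:,1],-np.ones(len(s))]@rot(c).T
    o=np.array(c["origin"]); return o+d*((z-o[2])/d[:,2])[:,None]
def proj(c,P):
    p=(np.atleast_2d(P)-np.array(c["origin"]))@rot(c); s=np.c_[p[:,0],-p[:,1]]/-p[:,2:]
    s=s*(1+c["k1"]*(s**2).sum(1))[:,None]; return s*[c["fx"],c["fy"]]+[c["cx"],c["cy"]]
E
python3 - <<'E'
from h import *
for n in ("scene","side"):
    c=viewer.read_camera(n); cv2.imwrite(f"pics/{n}0.png",c["img"][...,::-1]); print(n,c["origin"],c["fx"],c["k1"])
    for t in ("holder_center","lifter_grip","step","spare_center"):
        for d in cut_out(n,t): 
            m=d["pixels"]; print(t,round(d["score"],2),np.round(d["pixel"]),m.sum(),cv2.boundingRect(m.astype(np.uint8)),np.round(plane(c,[d["pixel"]],0.024),3))
o=telemetry.get_obs(); print({k:np.round(v,3) for k,v in o.items()})
E
```

```text
scene [1.60754201 0.32549143 0.73831094] 486.8290971549547 0.03228950993970228
holder_center 0.88 [315. 203.] 683 (296, 188, 37, 25) [[ 0.536 -0.014  0.024]]
lifter_grip 0.81 [212. 190.] 575 (204, 156, 35, 44) [[ 0.544 -0.323  0.024]]
lifter_grip 0.81 [172. 208.] 1261 (162, 156, 34, 77) [[ 0.66  -0.383  0.024]]
step 0.95 [349. 254.] 3067 (304, 233, 86, 51) [[0.73  0.126 0.024]]
step 0.62 [350. 208.] 1634 (307, 189, 70, 36) [[0.535 0.083 0.024]]
spare_center 0.78 [458. 209.] 636 (438, 199, 40, 24) [[0.468 0.36  0.024]]
side [ 0.12016928 -0.71659127  1.00567997] 513.68105440653 -0.16730458129082243
holder_center 0.82 [307. 214.] 1061 (283, 195, 49, 38) [[ 0.519 -0.02   0.024]]
lifter_grip 0.77 [440. 290.] 1660 (420, 257, 41, 60) [[ 0.654 -0.364  0.024]]
lifter_grip 0.75 [377. 301.] 1031 (353, 278, 42, 43) [[ 0.519 -0.308  0.024]]
step 0.78 [282. 193.] 2092 (250, 167, 65, 68) [[0.501 0.076 0.024]]
step 0.75 [342. 154.] 2354 (311, 125, 67, 58) [[0.71  0.111 0.024]]
spare_center 0.8 [215. 143.] 646 (199, 130, 34, 29) [[0.434 0.342 0.024]]
{'t': np.float64(0.5), 'q': array([-1.403,  0.477,  0.022,  1.555, -0.011,  1.109, -0.083]), 'joint_vel': array([ 0.   ,  0.   , -0.001, -0.003, -0.   ,  0.002, -0.001]), 'joint_torque': array([-1.0000e-03, -5.9581e+01,  1.6050e+00, -2.8129e+01,  1.2000e-02,
        3.0000e-03, -0.0000e+00]), 'eef_pos': array([0.184, 0.649, 0.231]), 'tool_rot': array([-0.   ,  0.137,  0.991, -0.   ]), 'contact_force': array([-0.289, -0.896, -0.061]), 'torque': array([-0.012,  0.013,  0.035]), 'grasp_force': np.float64(0.0), 'gripper_width': np.float64(1.004)}
```

Run:
```python
from h import *
a=cv2.imread("pics/scene0.png")[140:300,140:500]; b=cv2.imread("pics/side0.png")[110:350,180:480]
cv2.imwrite("pics/a.png",cv2.resize(a,None,fx=2.2,fy=2.2,interpolation=cv2.INTER_CUBIC)); cv2.imwrite("pics/b.png",cv2.resize(b,None,fx=2.5,fy=2.5,interpolation=cv2.INTER_CUBIC))
```

```text
(no output)
```

View pics/a.png

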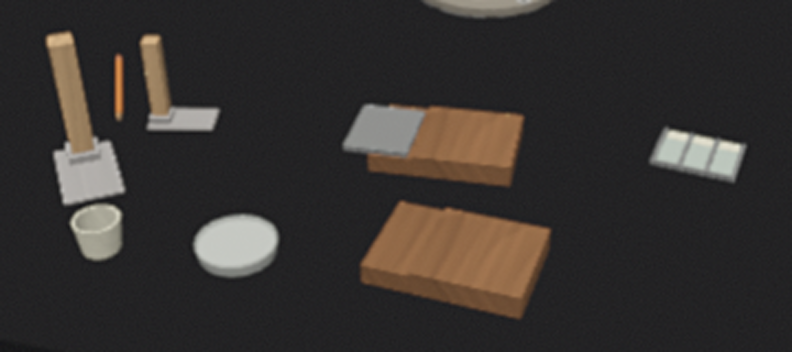

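View pics/b.png

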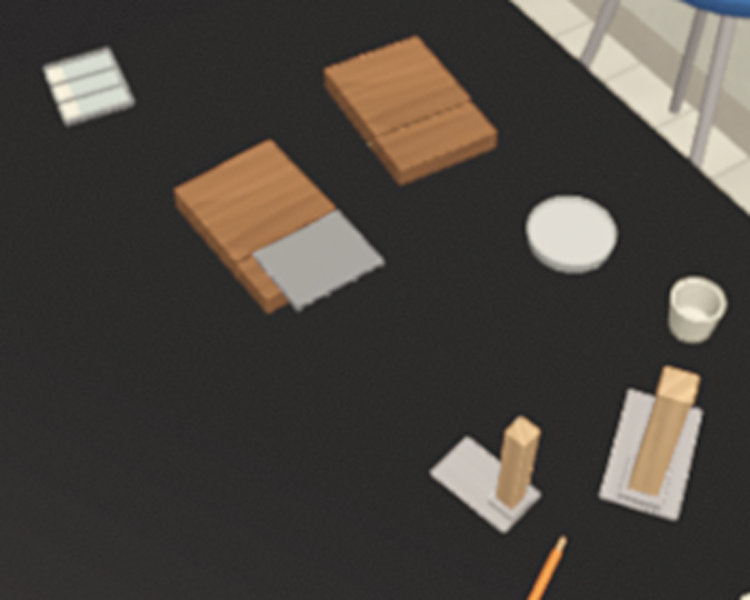

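Both pictures: near stand with the plain holder at its low-world-y side (scene ≈(313,199), side ≈(307,214)). Small lifter at scene (212,190) and side (377,301), blade pointing towards the stand. The spare is on the far side of the stand. Next I fit box models to the masks.

```bash
cat >> h.py <<'E'
from scipy.optimize import minimize
S=4
def box(x0,x1,y0,y1,z0,z1): return np.array([[x,y,z] for x in(x0,x1) for y in(y0,y1) for z in(z0,z1)])
def tf(P,p): 
    c,s=np.cos(p[2]),np.sin(p[2]); return np.c_[P[:,0]*c-P[:,1]*s+p[0],P[:,0]*s+P[:,1]*c+p[1],P[:,2]]
def ras(c,boxes,p):
    m=np.zeros((400*S,640*S),np.uint8)
    for b in boxes: cv2.fillConvexPoly(m,cv2.convexHull((((proj(c,tf(b,p))+.5)*S)).round().astype(np.int32)),1)
    return m
def fit(views,boxes,p0,ign=None):
    big=[cv2.resize(m.astype(np.uint8),None,fx=S,fy=S,interpolation=cv2.INTER_NEAREST) for _,m in views]
    def cost(p):
        e=0
        for i,(c,_) in enumerate(views):
            r=ras(c,boxes,p); d=r^big[i]
            if ign is not None: d=d*(1-cv2.resize(ign[i].astype(np.uint8),None,fx=S,fy=S,interpolation=cv2.INTER_NEAREST))
            e+=d.sum()/big[i].sum()
        return e
    p0=np.array(p0,float); sim=[p0]+[p0+d for d in np.diag([.02,.02,.15])]
    r=minimize(cost,p0,method="Nelder-Mead",options=dict(initial_simplex=sim,xatol=2e-4,fatol=1e-4,maxiter=90)); return r.x,r.fun
HOLD=[box(-.04,.04,-.05,.05,.024,.031)]
STAND=[box(-.054,0,-.06,.06,0,.024),box(0,.12,-.06,.06,0,.028)]
LIFT=[box(-.015,.07,-.025,.025,0,.003),box(-.01,.01,-.01,.01,0,.12)]
E
python3 - <<'E'
from h import *
V={}
for n in ("scene","side"):
    c=viewer.read_camera(n)
    near=lambda t,p: min(((np.hypot(*(plane(c,[d["pixel"]],.024)[0,:2]-p)),d["pixels"]) for d in cut_out(n,t)),key=lambda a:a[0])[1]
    V[n]=(c,near("holder_center",(.52,-.02)),near("step",(.51,.08)),near("lifter_grip",(.52,-.31)),near("spare_center",(.45,.35)))
for g in (["scene"],["side"],["scene","side"]):
    for nm,i,b,p0 in (("hold",1,HOLD,(.52,-.02,1.5)),("stand",2,STAND,(.52,.03,1.5)),("lift",3,LIFT,(.51,-.33,1.5)),("spare",4,[box(-.04,.04,-.05,.05,0,.007)],(.45,.35,1.4))):
        p,f=fit([(V[n][0],V[n][i]) for n in g],b,p0,[V[n][1] for n in g] if nm=="stand" else None)
        print(g,nm,np.round(p,4),round(f/len(g),3))
E
```

```text
['scene'] hold [ 0.5217 -0.0223  1.6128] 0.062
['scene'] stand [0.5103 0.0221 1.6227] 0.064
['scene'] lift [ 0.5232 -0.3321  1.6297] 0.271
['scene'] spare [0.4453 0.3602 1.1328] 0.39
['side'] hold [ 0.5198 -0.0178  1.6098] 0.055
['side'] stand [0.5088 0.0255 1.6286] 0.034
['side'] lift [ 0.5256 -0.3258  1.8023] 0.048
['side'] spare [0.4454 0.3621 1.3846] 0.359
['scene', 'side'] hold [ 0.5202 -0.0204  1.6183] 0.089
['scene', 'side'] stand [0.5095 0.0233 1.6301] 0.054
['scene', 'side'] lift [ 0.5212 -0.3297  1.5973] 0.251
['scene', 'side'] spare [0.4397 0.3602 1.1883] 0.357
```

```bash
python3 -m crank '[{"delta_rot":[0,0,35],"xyz":[-0.46,-0.285,-0.03],"fingers":-1},{"delta_rot":[0,0,35],"xyz":[-0.46,-0.285,-0.03],"fingers":-1},{"delta_rot":[0,0,35],"xyz":[-0.46,-0.285,-0.03],"fingers":-1},{"delta_rot":[0,0,35],"xyz":[-0.46,-0.285,-0.03],"fingers":-1},{"delta_rot":[0,0,35],"xyz":[-0.46,-0.285,-0.03],"fingers":-1},{"delta_rot":[0,0,70],"xyz":[-0.46,-0.285,-0.03],"fingers":-1},{"delta_rot":[0,0,70],"xyz":[-0.46,-0.285,-0.03],"fingers":-1},{"delta_rot":[0,0,70],"xyz":[-0.46,-0.285,-0.03],"fingers":-1},{"delta_rot":[0,0,70],"xyz":[-0.46,-0.285,-0.03],"fingers":-1},{"delta_rot":[0,0,70],"xyz":[-0.46,-0.285,-0.03],"fingers":-1}]' 60
cat >> h.py <<'E'
def goto(x,y,z,yaw=None):
    "tool-frame shift, and turn about tool z, from measured pose; yaw = world angle (deg) of tool y"
    o=telemetry.get_obs(); M=R.from_quat(o["tool_rot"],scalar_first=True).as_matrix(); a=np.degrees(np.arctan2(M[1,1],M[0,1]))
    print("pos",np.round(o["eef_pos"],4),"yaw",round(a,2),"tilt",np.round(M[:,2],3),"F",np.round(o["contact_force"],1),"w",round(float(o["gripper_width"]),3),"t",round(float(o["t"]),2),"q",np.round(o["q"],2))
    print("shift",np.round(M.T@(np.array([x,y,z])-o["eef_pos"]),4), "turn z",None if yaw is None else round(a-yaw,2))
E
python3 -c "
from h import *
goto(.523,-.28,.27,3)"
```

```text
t: 2.0
eef_pos: [0.5216, 0.2795, 0.2594]
tool_rot: [-0.0, 0.682, 0.731, 0.0]
contact_force: [1.2, 0.5, -0.1]
gripper_width: 1.0
grasp_force: 0.0
pos [0.5216 0.2795 0.2594] yaw 3.97 tilt [ 0.001  0.001 -1.   ] F [ 1.2  0.5 -0.1] w 1.0 t 2.0 q [-0.93  0.33  0.43  1.75 -0.15  1.09 -0.38]
shift [-0.5583 -0.0374 -0.0109] turn z 0.97
```

```bash
python3 -m crank '[{"delta_rot":[0,0,1],"xyz":[-0.56,-0.03,-0.03],"fingers":-1},{"delta_rot":[0,0,1],"xyz":[-0.56,-0.03,-0.03],"fingers":-1},{"delta_rot":[0,0,1],"xyz":[-0.56,-0.03,-0.03],"fingers":-1},{"delta_rot":[0,0,1],"xyz":[-0.56,-0.03,-0.03],"fingers":-1},{"delta_rot":[0,0,1],"xyz":[-0.56,-0.03,-0.03],"fingers":-1},{"delta_rot":[0,0,1],"xyz":[-0.56,-0.03,-0.03],"fingers":-1},{"delta_rot":[0,0,1],"xyz":[-0.56,-0.03,-0.03],"fingers":-1},{"delta_rot":[0,0,1],"xyz":[-0.56,-0.03,-0.03],"fingers":-1},{"delta_rot":[0,0,1],"xyz":[-0.56,-0.03,-0.03],"fingers":-1},{"delta_rot":[0,0,1],"xyz":[-0.56,-0.03,-0.03],"fingers":-1}]'
python3 -m crank '[{"delta_rot":[0,0,0],"xyz":[-0.06,0,0],"fingers":-1},{"delta_rot":[0,0,0],"xyz":[-0.06,0,0],"fingers":-1},{"delta_rot":[0,0,0],"xyz":[-0.06,0,0],"fingers":-1}]'
python3 - <<'E'
from h import *
goto(.523,-.33,.27,3)
c=viewer.read_camera("wrist"); cv2.imwrite("pics/w1.png",c["img"][...,::-1]); print(c["origin"])
for d in cut_out("wrist","lifter_grip"):
    m=d["pixels"]; print(round(d["score"],2),np.round(d["pixel"]),m.sum(),cv2.boundingRect(m.astype(np.uint8)),np.round(plane(c,[d["pixel"]],0.0),3))
    for p0 in ((.523,-.33,1.6),(.523,-.33,1.75)): print(fit([(c,m)],LIFT,p0))
E
```

```text
t: 3.0
eef_pos: [0.5303, -0.2201, 0.2861]
tool_rot: [0.0, 0.687, 0.727, 0.0]
contact_force: [1.7, -0.5, 0.4]
gripper_width: 0.994
grasp_force: 0.0
t: 3.3
eef_pos: [0.5329, -0.2806, 0.2856]
tool_rot: [0.0, 0.689, 0.725, -0.0]
contact_force: [-0.2, 0.4, 0.6]
gripper_width: 0.995
grasp_force: 0.0
pos [ 0.5329 -0.2806  0.2856] yaw 2.94 tilt [-0.    -0.001 -1.   ] F [-0.2  0.4  0.6] w 0.995 t 3.3 q [-0.14  0.36  0.69  1.71 -0.25  1.16  0.67]
shift [-0.0488 -0.0124  0.0157] turn z -0.06
[ 0.52964963 -0.20916929  0.42889355]
0.97 [310. 181.] 2465 (287, 146, 44, 88) [[ 0.521 -0.305  0.   ]]
(array([ 0.52671557, -0.32633149,  1.81078677]), np.float64(0.030882352941176472))
(array([ 0.5267077 , -0.32637868,  1.81104074]), np.float64(0.031161257606490873))
0.92 [401. 226.] 4277 (359, 182, 89, 128) [[ 0.664 -0.369  0.   ]]
(array([ 0.75423457, -0.83146776,  2.57458848]), np.float64(1.0))
(array([ 0.62960077, -0.37539171,  0.66376956]), np.float64(0.44058335281739536))
```

View pics/w1.png

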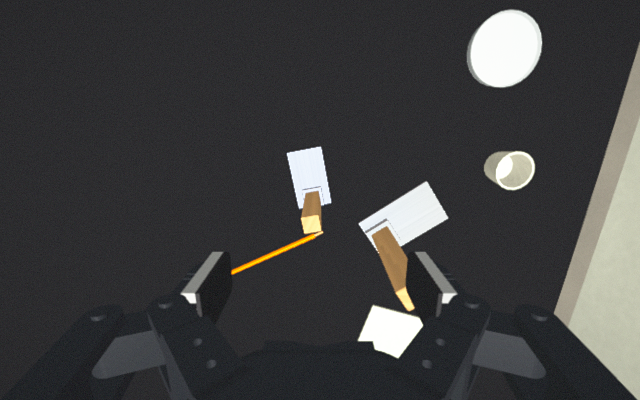

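The wrist view shows the small lifter: handle base near (312,200), top near (312,226), blade pointing up in the image. The fit gives (0.5267, -0.3263) with yaw 103.7°, which agrees with the side view. The big lifter is about 0.11 m to the right and clear.

```bash
python3 -c "
from h import *
goto(.5267,-.3263,.16,13.75)"
```

```text
pos [ 0.534  -0.2767  0.2853] yaw 3.27 tilt [-0.     0.001 -1.   ] F [-0.2  0.2 -0.5] w 0.998 t 3.4 q [-0.14  0.36  0.68  1.71 -0.25  1.16  0.66]
shift [-0.0493 -0.0101  0.1253] turn z -10.48
```

```bash
python3 -m crank '[{"delta_rot":[0,0,-10.5],"xyz":[-0.049,-0.010,0],"fingers":-1},{"delta_rot":[0,0,-10.5],"xyz":[-0.049,-0.010,0.02],"fingers":-1},{"delta_rot":[0,0,-10.5],"xyz":[-0.049,-0.010,0.06],"fingers":-1},{"delta_rot":[0,0,-10.5],"xyz":[-0.049,-0.010,0.10],"fingers":-1},{"delta_rot":[0,0,-10.5],"xyz":[-0.049,-0.010,0.125],"fingers":-1},{"delta_rot":[0,0,-10.5],"xyz":[-0.049,-0.010,0.125],"fingers":-1},{"delta_rot":[0,0,-10.5],"xyz":[-0.049,-0.010,0.125],"fingers":-1}]'
python3 -c "
from h import *
goto(.5267,-.3263,.073,13.75)"
```

```text
t: 4.1
eef_pos: [0.5274, -0.326, 0.1613]
tool_rot: [-0.0, 0.617, 0.787, 0.0]
contact_force: [0.7, -0.4, 0.3]
gripper_width: 1.0
grasp_force: 0.0
pos [ 0.5274 -0.326   0.1613] yaw 13.84 tilt [ 0.     0.001 -1.   ] F [ 0.7 -0.4  0.3] w 1.0 t 4.1 q [ 0.03  0.52  0.59  1.79 -0.35  0.94  1.  ]
shift [-0.0002 -0.0008  0.0883] turn z 0.09
```

```bash
python3 -m crank '[{"delta_rot":[0,0,0],"xyz":[0,-0.001,0.04],"fingers":-1},{"delta_rot":[0,0,0],"xyz":[0,-0.001,0.087],"fingers":-1},{"delta_rot":[0,0,0],"xyz":[0,-0.001,0.087],"fingers":-1},{"delta_rot":[0,0,0],"xyz":[0,-0.001,0.087],"fingers":1},{"delta_rot":[0,0,0],"xyz":[0,-0.001,0.087],"fingers":1},{"delta_rot":[0,0,0],"xyz":[0,-0.001,0.087],"fingers":1},{"delta_rot":[0,0,0],"xyz":[0,-0.001,0.087],"fingers":1},{"delta_rot":[0,0,0],"xyz":[0,-0.001,0.087],"fingers":1},{"delta_rot":[0,0,0],"xyz":[0,-0.001,0.087],"fingers":1}]' 70
python3 -c "
from h import *
goto(.5267,-.3263,.15,13.75)"
```

```text
t: 5.0
eef_pos: [0.5267, -0.3284, 0.0752]
tool_rot: [0.001, 0.618, 0.786, 0.0]
contact_force: [0.6, 0.9, 7.7]
gripper_width: 0.225
grasp_force: 69.2
pos [ 0.5267 -0.3284  0.0752] yaw 13.7 tilt [ 0.003 -0.001 -1.   ] F [0.6 0.9 7.7] w 0.225 t 5.0 q [ 0.08  0.63  0.52  1.84 -0.43  0.79  1.06]
shift [ 0.002   0.0006 -0.0749] turn z -0.05
```

```bash
python3 -m crank '[{"delta_rot":[0,0,0],"xyz":[0,0,-0.03],"fingers":1},{"delta_rot":[0,0,0],"xyz":[0,0,-0.06],"fingers":1},{"delta_rot":[0,0,5],"xyz":[0.03,0,-0.06],"fingers":1},{"delta_rot":[0,0,10.6],"xyz":[0.06,0,-0.06],"fingers":1},{"delta_rot":[0,0,10.6],"xyz":[0.09,0.01,-0.06],"fingers":1},{"delta_rot":[0,0,10.6],"xyz":[0.115,0.02,-0.06],"fingers":1},{"delta_rot":[0,0,10.6],"xyz":[0.134,0.032,-0.06],"fingers":1},{"delta_rot":[0,0,10.6],"xyz":[0.134,0.032,-0.06],"fingers":1},{"delta_rot":[0,0,10.6],"xyz":[0.134,0.032,-0.06],"fingers":1}]'
python3 - <<'E'
from h import *
goto(.5255,-.161,.085,3.1)
V={}
for n in ("side","wrist","scene"):
    c=viewer.read_camera(n); cv2.imwrite(f"pics/{n}2.png",c["img"][...,::-1])
    for t,b,p0 in (("holder_center",HOLD,(.52,-.02,1.62)),("step",STAND,(.51,.0235,1.62)),("lifter_grip",LIFT,None)):
        for d in cut_out(n,t):
            m=d["pixels"]; q=plane(c,[d["pixel"]],.024)[0]
            if t=="lifter_grip":
                z=telemetry.get_obs()["eef_pos"]; h=z[2]-.0752
                if np.hypot(*(q-z)[:2])>.1: continue
                b=[x+[0,0,h] for x in LIFT]; p0=(z[0],z[1],1.62)
            print(n,t,round(d["score"],2),np.round(q,3),m.sum())
            if np.hypot(q[0]-p0[0],q[1]-p0[1])<.1:
                print("   ",fit([(c,m)],b,p0,[V[n]] if t=="step" and n in V else None))
                if t=="holder_center": V[n]=m
E
```

```text
t: 5.9
eef_pos: [0.5248, -0.1897, 0.1336]
tool_rot: [-0.0, 0.687, 0.726, -0.0]
contact_force: [0.6, -0.9, -1.5]
gripper_width: 0.225
grasp_force: 69.0
pos [ 0.5248 -0.1897  0.1336] yaw 3.17 tilt [-0. -0. -1.] F [ 0.6 -0.9 -1.5] w 0.225 t 5.9 q [-0.25  0.47  0.64  1.96 -0.37  0.83  0.64]
shift [0.0286 0.0023 0.0486] turn z 0.07
side holder_center 0.63 [ 0.514 -0.021  0.024] 1035
    (array([ 0.51903317, -0.0173841 ,  1.60104296]), np.float64(0.10706521739130435))
side step 0.87 [0.505 0.079 0.024] 2040
    (array([0.50949408, 0.02489826, 1.64322474]), np.float64(0.033425245098039215))
side step 0.61 [0.682 0.159 0.024] 523
side lifter_grip 0.61 [ 0.543 -0.145  0.024] 762
    (array([ 0.52299388, -0.18820263,  1.58046016]), np.float64(0.3181594488188976))
wrist holder_center 0.83 [ 0.52  -0.049  0.024] 4284
    (array([ 0.51927697, -0.01868544,  1.60765129]), np.float64(0.019812091503267973))
wrist lifter_grip 0.66 [ 0.527 -0.198  0.024] 12495
    (array([ 0.52445232, -0.19003662,  1.61586746]), np.float64(0.019887955182072828))
scene holder_center 0.59 [ 0.514 -0.026  0.024] 626
    (array([ 0.5213961 , -0.02126775,  1.61109018]), np.float64(0.05491214057507987))
scene step 0.74 [0.731 0.129 0.024] 3121
scene step 0.72 [0.537 0.081 0.024] 1694
    (array([0.51271517, 0.02280012, 1.64607022]), np.float64(0.04143299881936246))
scene lifter_grip 0.55 [ 0.465 -0.219  0.024] 507
    (array([ 0.52751707, -0.19101819,  1.68299795]), np.float64(0.34035996055226825))
```

View pics/wrist2.png

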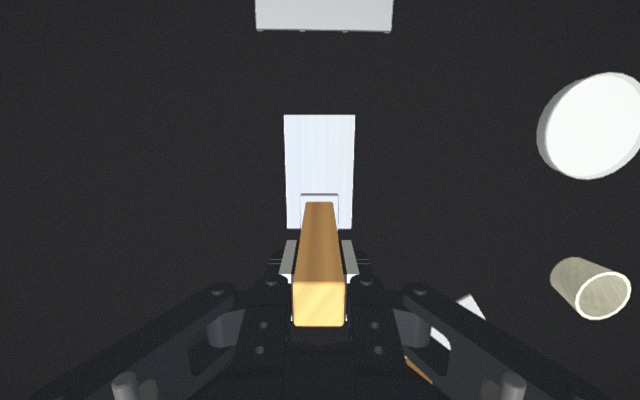

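```bash
python3 -m crank '[{"delta_rot":[0,0,0],"xyz":[0,0.0035,0.03],"fingers":1},{"delta_rot":[0,0,0],"xyz":[0,0.0035,0.047],"fingers":1},{"delta_rot":[0,0,0],"xyz":[0.01,0.0035,0.047],"fingers":1},{"delta_rot":[0,0,0],"xyz":[0.035,0.0035,0.047],"fingers":1},{"delta_rot":[0,0,0],"xyz":[0.055,0.0035,0.047],"fingers":1},{"delta_rot":[0,0,0],"xyz":[0.07,0.0035,0.047],"fingers":1},{"delta_rot":[0,0,0],"xyz":[0.08,0.0035,0.047],"fingers":1},{"delta_rot":[0,0,0],"xyz":[0.08,0.0035,0.047],"fingers":1},{"delta_rot":[0,0,0],"xyz":[0.08,0.0035,0.047],"fingers":1}]'
python3 - <<'E'
from h import *
goto(.5238,-.109,.087,3.1)
c=viewer.read_camera("side"); cv2.imwrite("pics/s3.png",cv2.resize(c["img"][150:290,240:440,::-1],None,fx=3,fy=3))
E
```

```text
t: 7.4
eef_pos: [0.5244, -0.1103, 0.0872]
tool_rot: [0.0, 0.688, 0.726, 0.0]
contact_force: [-0.2, -0.0, -2.2]
gripper_width: 0.224
grasp_force: 68.9
pos [ 0.5244 -0.1103  0.0872] yaw 3.11 tilt [ 0.001 -0.    -1.   ] F [-0.2 -0.  -2.2] w 0.224 t 7.4 q [-0.37  0.5   0.59  2.04 -0.42  0.72  0.54]
shift [ 0.0014 -0.0005  0.0002] turn z 0.01
```

View pics/s3.png

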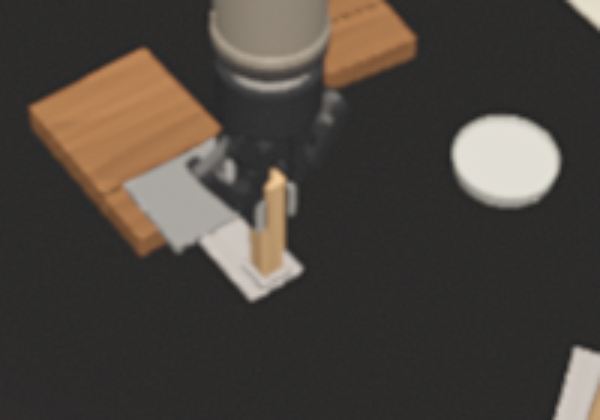

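The blade is under the overhang with the holder unmoved, and the fingers are well clear. Now tipping.

```bash
python3 -m crank '[{"delta_rot":[0,0,0],"xyz":[0,0,-0.008],"fingers":1},{"delta_rot":[0,0,0],"xyz":[0.001,0,-0.015],"fingers":1},{"delta_rot":[0,0,0],"xyz":[0.003,0,-0.023],"fingers":1},{"delta_rot":[0,0,0],"xyz":[0.005,0,-0.030],"fingers":1},{"delta_rot":[0,0,0],"xyz":[0.009,0,-0.039],"fingers":1},{"delta_rot":[0,0,0],"xyz":[0.0145,0,-0.048],"fingers":1},{"delta_rot":[0,0,0],"xyz":[0.022,0,-0.055],"fingers":1},{"delta_rot":[0,0,0],"xyz":[0.030,0,-0.061],"fingers":1},{"delta_rot":[0,0,0],"xyz":[0.030,0,-0.061],"fingers":1}]'
python3 - <<'E'
from h import *
goto(.5238,-.08,.148,3.1)
c=viewer.read_camera("side"); a=cv2.resize(c["img"][130:270,240:400,::-1],None,fx=2.4,fy=2.4)
c=viewer.read_camera("wrist");  b=cv2.resize(c["img"][:270,120:520,::-1],None,fx=.9,fy=.9)
o=np.zeros((340,760,3),np.uint8); o[:a.shape[0],:a.shape[1]]=a; o[:b.shape[0],390:390+b.shape[1]]=b; cv2.imwrite("pics/s4.png",o)
E
```

```text
t: 8.35
eef_pos: [0.523, -0.0782, 0.1484]
tool_rot: [0.0, 0.687, 0.727, 0.001]
contact_force: [1.3, 0.7, -2.0]
gripper_width: 0.224
grasp_force: 69.0
pos [ 0.523  -0.0782  0.1484] yaw 3.24 tilt [ 0.001  0.001 -1.   ] F [ 1.3  0.7 -2. ] w 0.224 t 8.35 q [-0.5   0.4   0.67  2.02 -0.33  0.83  0.41]
shift [-0.0018  0.0007  0.0004] turn z 0.14
```

View pics/s4.png

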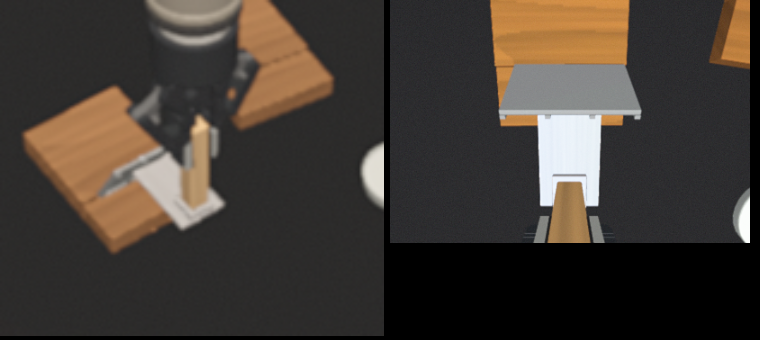

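The holder is tipped about 60° on the blade, its far edge against the step. Carry on slowly.

```bash
python3 -m crank '[{"delta_rot":[0,0,0],"xyz":[0.006,0,-0.003],"fingers":1},{"delta_rot":[0,0,0],"xyz":[0.013,0,-0.006],"fingers":1},{"delta_rot":[0,0,0],"xyz":[0.020,0,-0.0075],"fingers":1},{"delta_rot":[0,0,0],"xyz":[0.0275,0,-0.008],"fingers":1},{"delta_rot":[0,0,0],"xyz":[0.033,0,-0.008],"fingers":1},{"delta_rot":[0,0,0],"xyz":[0.038,0,-0.007],"fingers":1},{"delta_rot":[0,0,0],"xyz":[0.043,0,-0.006],"fingers":1},{"delta_rot":[0,0,0],"xyz":[0.048,0,-0.005],"fingers":1},{"delta_rot":[0,0,0],"xyz":[0.048,0,-0.005],"fingers":1},{"delta_rot":[0,0,0],"xyz":[0.048,0,-0.005],"fingers":1}]'
python3 - <<'E'
from h import *
goto(.5238,-.08,.148,3.1)
c=viewer.read_camera("side"); a=cv2.resize(c["img"][130:270,240:400,::-1],None,fx=2.4,fy=2.4)
c=viewer.read_camera("wrist");  b=cv2.resize(c["img"][:270,120:520,::-1],None,fx=.9,fy=.9)
o=np.zeros((340,760,3),np.uint8); o[:a.shape[0],:a.shape[1]]=a; o[:b.shape[0],390:390+b.shape[1]]=b; cv2.imwrite("pics/s5.png",o)
E
```

```text
t: 9.45
eef_pos: [0.5198, -0.0322, 0.1526]
tool_rot: [-0.0, 0.688, 0.726, -0.0]
contact_force: [0.2, -0.3, -1.7]
gripper_width: 0.223
grasp_force: 68.9
pos [ 0.5198 -0.0322  0.1526] yaw 3.1 tilt [-0. -0. -1.] F [ 0.2 -0.3 -1.7] w 0.223 t 9.45 q [-0.59  0.38  0.67  2.03 -0.31  0.83  0.31]
shift [-0.0479  0.0014  0.0046] turn z 0.0
```

View pics/s5.png

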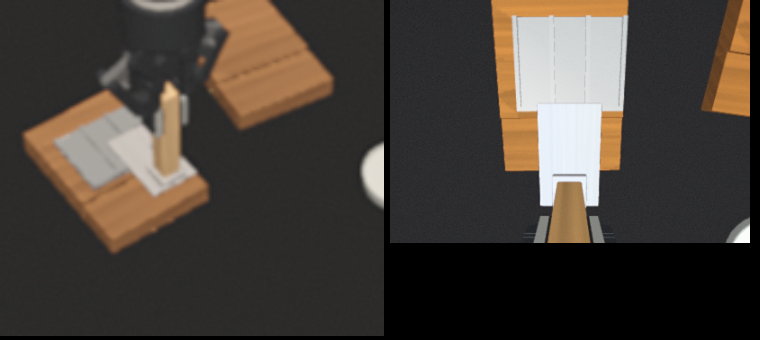

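The holder lies flat on the upper level, pockets up. Now back off and set the lifter down.

```bash
python3 -m crank '[{"delta_rot":[0,0,0],"xyz":[-0.04,0,0],"fingers":1},{"delta_rot":[0,0,0],"xyz":[-0.08,0,0],"fingers":1},{"delta_rot":[0,0,0],"xyz":[-0.12,0,0],"fingers":1},{"delta_rot":[0,0,0],"xyz":[-0.16,0,0],"fingers":1},{"delta_rot":[0,0,0],"xyz":[-0.19,0,0.02],"fingers":1},{"delta_rot":[0,0,0],"xyz":[-0.19,0,0.045],"fingers":1},{"delta_rot":[0,0,0],"xyz":[-0.19,0,0.06],"fingers":1},{"delta_rot":[0,0,0],"xyz":[-0.19,0,0.07],"fingers":1},{"delta_rot":[0,0,0],"xyz":[-0.19,0,0.072],"fingers":1},{"delta_rot":[0,0,0],"xyz":[-0.19,0,0.072],"fingers":1}]'
python3 -c "
from h import *
goto(.5238,-.22,.0752,3.1)"
```

```text
t: 10.55
eef_pos: [0.5305, -0.2212, 0.0809]
tool_rot: [-0.0, 0.687, 0.726, 0.0]
contact_force: [0.1, -0.3, -0.2]
gripper_width: 0.219
grasp_force: 68.8
pos [ 0.5305 -0.2212  0.0809] yaw 3.17 tilt [ 0.  0. -1.] F [ 0.1 -0.3 -0.2] w 0.219 t 10.55 q [-0.16  0.57  0.59  1.95 -0.46  0.75  0.76]
shift [ 0.0016 -0.0066  0.0057] turn z 0.07
```

```bash
python3 -m crank '[{"delta_rot":[0,0,0],"xyz":[0,0,0.002],"fingers":1},{"delta_rot":[0,0,0],"xyz":[0,0,0.004],"fingers":1},{"delta_rot":[0,0,0],"xyz":[0,0,0.0055],"fingers":1},{"delta_rot":[0,0,0],"xyz":[0,0,0.0055],"fingers":1}]'
```

```text
t: 10.95
eef_pos: [0.5301, -0.2217, 0.0752]
tool_rot: [-0.0, 0.688, 0.726, 0.0]
contact_force: [-0.2, -0.1, -2.5]
gripper_width: 0.223
grasp_force: 68.9
```

```bash
python3 -m crank '[{"delta_rot":[0,0,0],"xyz":[0,0,0.001],"fingers":1},{"delta_rot":[0,0,0],"xyz":[0,0,0.001],"fingers":1},{"delta_rot":[0,0,0],"xyz":[0,0,0.001],"fingers":1}]'
```

```text
t: 11.25
eef_pos: [0.5304, -0.2219, 0.0751]
tool_rot: [0.0, 0.688, 0.726, 0.0]
contact_force: [-2.2, 1.6, 7.3]
gripper_width: 0.226
grasp_force: 70.1
```

Contact with the bench; open and go up.

```bash
python3 -m crank '[{"delta_rot":[0,0,0],"xyz":[0,0,0],"fingers":0.3},{"delta_rot":[0,0,0],"xyz":[0,0,0],"fingers":-0.2},{"delta_rot":[0,0,0],"xyz":[0,0,0],"fingers":-1},{"delta_rot":[0,0,0],"xyz":[0,0,0],"fingers":-1},{"delta_rot":[0,0,0],"xyz":[0,0,0],"fingers":-1},{"delta_rot":[0,0,0],"xyz":[0,0,-0.02],"fingers":-1},{"delta_rot":[0,0,0],"xyz":[0,0,-0.05],"fingers":-1},{"delta_rot":[0,0,0],"xyz":[0,0,-0.09],"fingers":-1},{"delta_rot":[0,0,0],"xyz":[0,0,-0.13],"fingers":-1},{"delta_rot":[0,0,0],"xyz":[0,0,-0.13],"fingers":-1}]'
python3 - <<'E'
from h import *
c=viewer.read_camera("wrist"); cv2.imwrite("pics/w6.png",c["img"][...,::-1])
b=[box(-.04,.04,-.05,.05,.028,.035)]
for n in ("side","wrist"):
    c=viewer.read_camera(n)
    for t,bx,p0 in (("holder_center",b,(.51,.065,1.62)),("lifter_grip",LIFT,(.53,-.222,1.62))):
        for d in cut_out(n,t):
            q=plane(c,[d["pixel"]],.024)[0]
            if np.hypot(q[0]-p0[0],q[1]-p0[1])<.09: print(n,t,fit([(c,d["pixels"])],bx,p0))
goto(0,0,0)
E
```

```text
t: 12.25
eef_pos: [0.5329, -0.2237, 0.2093]
tool_rot: [0.004, 0.688, 0.726, 0.002]
contact_force: [0.6, -0.7, -0.1]
gripper_width: 1.001
grasp_force: 0.0
side holder_center (array([0.51514188, 0.07236283, 1.63611298]), np.float64(0.062108967674661106))
side lifter_grip (array([ 0.52745826, -0.22116574,  1.60867594]), np.float64(0.06368421052631579))
wrist lifter_grip (array([ 0.5306378 , -0.22021454,  1.62255226]), np.float64(0.02528286295448767))
pos [ 0.5294 -0.2216  0.2029] yaw 3.09 tilt [-0.002  0.    -1.   ] F [ 0.1 -0.  -0.3] w 1.001 t 12.6 q [-0.26  0.41  0.71  1.87 -0.32  0.98  0.64]
shift [ 0.2497 -0.5162  0.2042] turn z None
```

View pics/w6.png

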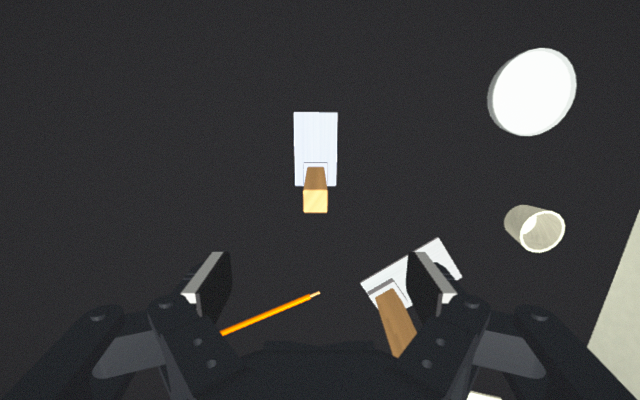

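The lifter stands free and upright at about (315,160). The holder's centre is about 48 mm past the step, flat.

```bash
python3 -c "
from station import job
print(job.hand_in())"
```

```text
the job is handed in; nothing more can be done
None
```

I handed the job in, with no verdict returned. In the last pictures the holder lay flat, pockets up, about 48 mm past the step on the upper level; the lifter stood upright and free on its blade, and I never went near the loaded holder.

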